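# Change over the slide carriers and show the finished one to the inspection camera

## Robot

A 6-joint arm with a two-finger parallel gripper is mounted at the origin on a cart in front of the work surface, level with it; the furniture and walls round the work are solid. World frame = base frame: x ahead of the robot, y to its left, z up, the work surface at z = 0. Lengths are in m, angles in rad, forces in N, time in s.
With the tool pointing down it reaches from about 0.25 to 0.725 m from the base axis. Payload 4 kg.
Tool frame: the origin (TCP) lies midway between the tips of the shut fingers; the grasp point (between the pads) lies 19 mm behind it; z points along the fingers, y is the direction in which the jaws open and shut (so a half turn about z gives the same grasp; the last joint's range is limited). The gripper opens to 85 mm and grips with 20 to 120 N. Pads are 22 mm wide; open, the fingers measure 114 mm over their backs; the gripper's body (76 mm by 85 mm) begins 54 mm behind the grasp point. The pads swing forward as they close: fully open they stand 13 mm farther back than shut.
Start: joints at [-1.149, 0.241, 0.005, 1.335, 0, 1.571], TCP at [0.205, -0.456, 0.231] pointing down, gripper open.
Joint ranges: [-2.72, 2.72], [-1.05, 1.87], [-1.09, 1.28], [-1.99, 2.15], [-1.42, 1.44], [-3.14, 3.14]. Speed limits (rad/s): [2.79, 2.79, 3.14, 3.14, 3.14, 3.14].

## Interface

Orientations are given as a unit quaternion [x, y, z, w].
In Python, from workcell import get_obs, camera, camera_model, job_done, masks_of gives the robot as it stands.
- The arm moves only by the tool jog_arm, never from a script. Its argument "deltas" is a list that holds one entry, the list of rows, each a list of 7 numbers: the shift along the tool's x, y, z in mm, then the turn, a rotation vector about the tool's x, y, z in degrees, then the finger opening in mm, from 0 to 85.4. A call has 1 to 5 rows; each row shifts and turns the pose as measured when the row begins, along the tool's axes as they then stand; what a row does not reach is not made up. A row lasts 1/10 s, in which the tool goes at most 50 mm and 8.59 degrees, less where a joint would pass 70% of its speed; a pose out of reach is approached as far as the arm can. A call with a gripper value outside its range is refused whole. The fingers move at their own pace and stop on an object; the grip force is fixed at half the most. Time passes only in rows, so rows that do not move let the fingers close. It gives the time, the measured TCP pose, the force and the opening at its end, in the units of the state.
- get_obs(): the state, without advancing time (a new reading comes with each control period).
- camera(name): name is "scene" or "side" or "wrist"; returns the picture (420x560x3 uint8, red, green, blue); there is no depth.
- camera_model(name): a dict with "fovy" (degrees; the focal length in pixels is half the picture's height over the tangent of half this angle, whatever the lens; pixels are square), "cx", "cy" (the principal point, pixels), "pose" (4x4, takes a point from camera to world coordinates); the wrist camera has in their place "T_tool_cam" (4x4, takes a point from camera to tool coordinates, whose origin is the TCP and whose axes are the flange's). Camera axes: x right, y down, z forward; pixel columns grow to the right and rows downward; lengths in m; the calibration is good to about 2 mm. A picture is of the moment at which its call begins: read the wrist's pose just before it. camera_model takes no time and is no camera call.
- job_done(): hands the job in, once; it reports no verdict.
Trained networks look in the newest picture that a camera, given by its name, has taken for a name from the list of things; names that differ only in an ending like _2 or _b are one class to them, and where a whole thing is asked for, a point or a joint stands for the part that bears it (a point fixed in the world has none). Each returns a list of dicts, best first, with "conf" (0 to 1); they miss things now and then, are a little off and sometimes report something else, mostly with a low value. They report only what shows in the picture. A call takes as long as a camera call. They do not tell look-alikes from the thing itself.
- masks_of(target, camera): "pixels" (420x560 bool, what is visible of it) and "at" ([column, row] in pixels, amid what is visible of it).
The state is a dict: "clock": time; "joint_pos": joint angles; "joint_vel": joint speeds; "tau": joint torques, N m; "eef_pos": TCP position; "tool_rot": TCP orientation; "ft_force": force on the tool from outside, world axes, zero at the start; "ft_torque": the same for the moment, N m; "grip_width": finger opening in m.
Only numpy, scipy, OpenCV 4.12 (cv2) and the standard library are available. Lean on these libraries where they do the work, as an engineer would, in place of code of your own. Each camera call takes 0.05 s, during which the arm holds its last target. There are 200 camera calls.

## Task

Change over the slide carriers: first set the fresh carrier, which lies on the bench, down flat between the pins of the empty stage plate (either way round) and let it go. Then take the finished carrier out of the other plate by its post and hold it up to the inspection camera, underside square to the lens, the middle of its glass on the lens axis 10 cm in front of the lens, long edges level. Finish while still holding it there, steady and in your grip alone, with the fresh carrier still seated, the camera never touched and the things round about undisturbed.

Things in the scene. Friction and masses are not known exactly. Their poses are not given: they have to be found in the camera images.
- fresh_carrier: slide carrier lying flat on the bench, post up: aluminium frame 36 (x) x 84 (y, long) x 8 mm (z) round a glass window, 0.04 to 0.085 kg. Origin: centre of the underside of the frame; z up out of the side with the post. A black square grip post, 16 x 16 mm, sides parallel to the frame, stands on the frame centred at y = +26 mm and reaches from z = 8 to z = 40 mm; take it between the fingers either way
- done_carrier: the finished slide carrier, of exactly the same make, size and frame; it lies post up between the pins of one stage plate at the start
- done_carrier_glass (a point): middle of the finished carrier's glass window: at (0, -12.5, 4) mm in the carrier's frame; axes as the carrier's
- plate_a: dark metal stage plate, fixed, 76 (x) x 124 (y, long) x 14 mm, origin at the centre of its underside, on the bench; it carries the finished carrier at the start. Its top is flat but for a thin white inlay in the middle. Six steel pins, 8 mm thick and 6 mm high with coned tops, stand on it: four at x = +-25, y = +-25 mm and two at x = 0, y = +-49 mm, leaving a place of 42 x 90 mm (3 mm to spare on each side of a carrier)
- plate_b: the other stage plate, the same in every way, empty at the start
- plate_b_centre (a point): centre of the place between the pins on the empty plate, on its top face (14 mm above the bench); x and y as the plate's
- camera: inspection camera, fixed on the bench: foot 110 x 100 x 12 mm with two cheeks; origin at the centre of its underside; the head leans from it towards its -x side (roughly the robot), the lens 25 mm to -x and 130 mm up; whole camera up to about 150 mm high
- camera_head: the camera's head, fixed in the foot; origin at the middle of the lens front; its z is the lens axis, pointing out of the lens, up and leaning 35 degrees (0.61 rad) from vertical back towards the camera's -x side; its y is level and crosswise; a white ring light of 68 mm diameter surrounds the lens flush with its front, the housing 56 x 62 mm reaches 88 mm behind it
- view_point (a point): the point to present the glass at: on the lens axis, 100 mm in front of the lens (0, 0, 100 mm in the head's frame), about 212 mm above the bench
- beaker: bystander: glass beaker 57 mm across, 68 mm high, origin under its centre; leave it alone
- timer: bystander: white bench timer 60 x 70 x 22 mm, origin under its centre; leave it alone
- slide_box: bystander: grey slide box 79 x 95 x 33 mm, origin under its centre; leave it alone
Not all that is in view belongs to the job. Leave any blue look-alike of the fresh_carrier alone.

How it is judged:
By the outcome, as a careful person would: the job done as asked, in the order asked, and still so for the second after the job is handed in, while the arm keeps its last pose, push and grip.
It also fails if it takes over 64 s, if anything falls off the work surface, if the arm or the gripper's body presses on something with over 40 N, if the wrist force passes 120 N, or if a joint passes its speed limit or range.

## Working session

There is one attempt and no reset: what is moved stays moved. The work goes in short steps, Python scripts to look and compute and a tool call to move; the robot and the scene stay as the last step left them, time stands still between calls to the robot, and variables do not carry over. Pictures are saved under pics/ and viewed, about 8 in all and at most 12, crops included, and the job is handed in when it is done.

Besides the shell and the picture viewer there is one more tool, called after "Emit:" as a command line: name --argument value ..., lists and objects as JSON in quotes. jog_arm: Moves the arm, as the interface text tells. Its arguments: {"type":"object","properties":{"deltas":{"type":"array"}},"required":["deltas"]}

```bash
ls; mkdir -p pics; python3 - <<'E'
from workcell import *
import cv2,numpy as np
print(get_obs())
ims=[]
for n in ["scene","side","wrist"]:
    im=camera(n);cv2.imwrite(f"pics/{n}0.png",im[:,:,::-1]);print(n,camera_model(n))
    for t in ["fresh_carrier","plate_a","camera","camera_head","beaker","timer","slide_box"]:
        for d in masks_of(t,n)[:4]: print(n,t,round(d["conf"],2),np.round(d["at"]),d["pixels"].sum())
print(get_obs()["clock"])
E
```

```text
pics
{'clock': 0.0, 'joint_pos': array([-1.14898656e+00,  2.41422221e-01,  3.73001090e-03,  1.33520823e+00,
       -2.88401337e-06,  1.57081111e+00]), 'joint_vel': array([-0.00060695,  0.0010705 , -0.00060846, -0.00026258,  0.00071179,
       -0.00078477]), 'tau': array([-1.64880098e-04, -3.72312856e+01,  2.52411264e+01,  1.68478943e-02,
       -2.78232068e-05, -4.02113713e-06]), 'eef_pos': array([ 0.20444616, -0.45559755,  0.23041056]), 'tool_rot': array([ 9.77842888e-01,  2.09337476e-01, -2.21659990e-04, -1.02844025e-03]), 'ft_force': array([-0.67943471, -0.40500405,  0.26971426]), 'ft_torque': array([-0.0101682 , -0.03736689, -0.0406526 ]), 'grip_width': 0.08553300757626771}
scene {'fovy': 55.62469716093834, 'cx': 285.34182375974035, 'cy': 216.79946126294774, 'pose': array([[-0.61899054, -0.5846067 ,  0.52448614,  0.02798212],
       [-0.78539226,  0.45809028, -0.41630792,  0.44426189],
       [ 0.0031144 , -0.66961803, -0.74269913,  0.85902764],
       [ 0.        ,  0.        ,  0.        ,  1.        ]])}
scene fresh_carrier 0.61 [305. 273.] 452
scene plate_a 0.79 [366. 219.] 5
[... 616 characters left out ...]
[226. 203.] 263
side plate_a 0.73 [251. 226.] 783
side plate_a 0.57 [330. 238.] 867
side camera 0.91 [333. 256.] 2205
side camera_head 0.67 [331. 239.] 945
side beaker 0.59 [307. 226.] 212
side timer 0.9 [351. 322.] 675
side slide_box 0.67 [298. 201.] 683
wrist {'fovy': 58.37007574475946, 'cx': 274.6805194192733, 'cy': 208.40204995012573, 'T_tool_cam': array([[ 4.09881780e-04, -9.56075509e-01, -2.93120204e-01,
         7.39764614e-02],
       [ 9.99999795e-01,  2.47563761e-04,  5.90856739e-04,
        -2.58786121e-05],
       [-4.92337717e-04, -2.93120386e-01,  9.56075414e-01,
        -1.42206148e-01],
       [ 0.00000000e+00,  0.00000000e+00,  0.00000000e+00,
         1.00000000e+00]])}
1.2
```

```bash
python3 - <<'E'
import cv2
a=cv2.imread("pics/scene0.png")[150:350,130:430];cv2.imwrite("pics/s1.png",cv2.resize(a,(798,532),interpolation=cv2.INTER_CUBIC))
a=cv2.imread("pics/side0.png")[160:370,150:430];cv2.imwrite("pics/d1.png",cv2.resize(a,(798,598),interpolation=cv2.INTER_CUBIC))
E
```

```text
(no output)
```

View pics/s1.png

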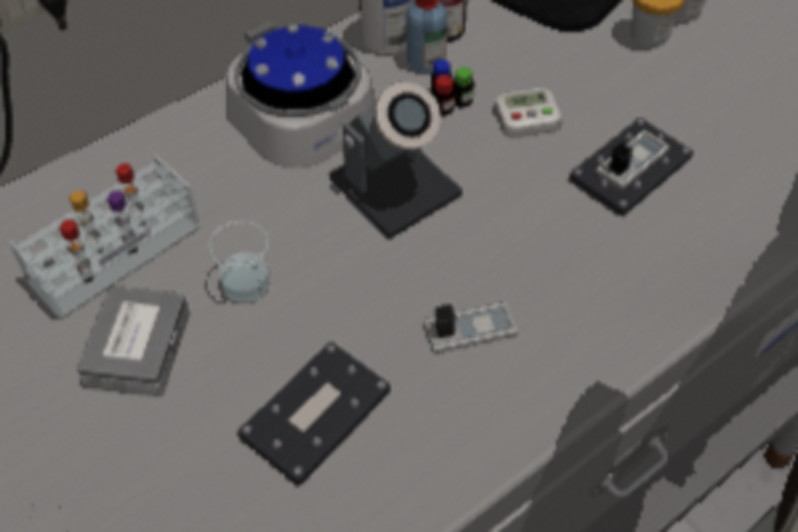

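View pics/d1.png

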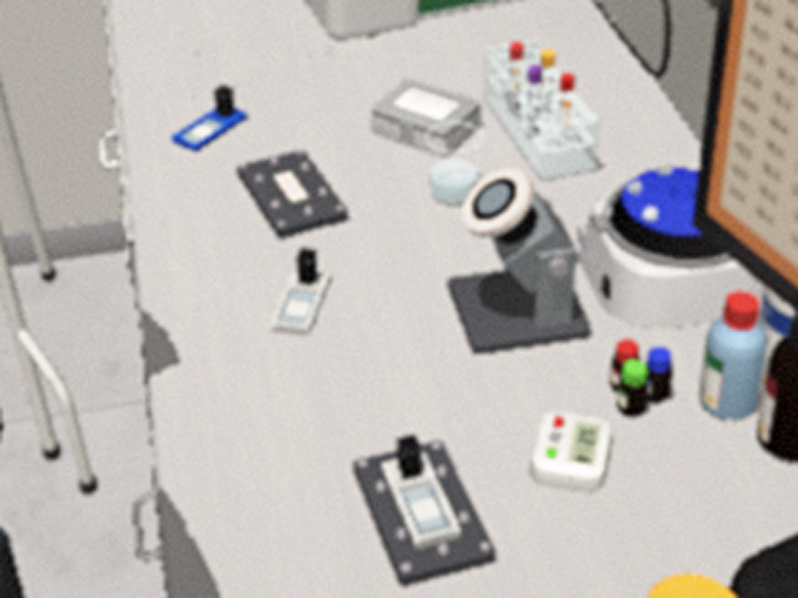

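```bash
cat > h.py <<'E'
import numpy as np,cv2
from workcell import *
from scipy.spatial.transform import Rotation as R
def model(n,obs=None):
    m=camera_model(n)
    if n=="wrist":
        T=np.eye(4);T[:3,:3]=R.from_quat(obs["tool_rot"]).as_matrix();T[:3,3]=obs["eef_pos"];P=T@m["T_tool_cam"]
    else: P=m["pose"]
    return dict(P=P,f=210/np.tan(np.radians(m["fovy"])/2),cx=m["cx"],cy=m["cy"])
def onz(m,uv,z):
    d=m["P"][:3,:3]@np.array([(uv[0]-m["cx"])/m["f"],(uv[1]-m["cy"])/m["f"],1]);o=m["P"][:3,3]
    return o+d*(z-o[2])/d[2]
def proj(m,X):
    p=(np.atleast_2d(X)-m["P"][:3,3])@m["P"][:3,:3]
    return p[:,:2]/p[:,2:]*m["f"]+[m["cx"],m["cy"]]
E
python3 - <<'E'
from h import *
S=model("scene");D=model("side")
s=lambda u,v:(130+u*.376,150+v*.376)
d=lambda u,v:(150+u*.351,160+v*.351)
for n,z,pts,ptd in [("plateb",.014,[(315,412),(333,346),(388,384),(298,477),(241,433)],[(292,193),(238,169),(301,152),(347,212),(280,232)]),
 ("fresh",.008,[(470,326),(425,325),(435,346),(517,325),(506,305)],[(303,300),(276,327),(305,331),(330,272),]),
 ("fresh post top",.04,[(444,308)],[(308,254)]),
 ("platea",.014,[(631,166),(641,119),(692,155),(622,210),(571,176)],[(424,510),(355,462),(435,437),(495,553),(405,578)]),
 ("donepost top",.04+.014,[(622,149)],[(408,441)]),
 ("camfoot",.012,[(396,183),(460,190),(390,234),(331,180)],[(448,284),(473,349),(590,331)]),
 ("lens",.130,[(408,115)],[(497,200)]),("blue",.008,[],[(210,126)]),("blue post",.04,[],[(224,90)]),
 ("beaker",0,[(243,295)],[(455,200)]),("timer",.022,[(528,110)],[(572,452)]),("box",.033,[(134,335)],[(428,105)])]:
    print(n,"S",[list(np.round(onz(S,s(*p),z)[:2],3)) for p in pts],"D",[list(np.round(onz(D,d(*p),z)[:2],3)) for p in ptd])
E
```

```text
plateb S [[np.float64(0.457), np.float64(0.215)], [np.float64(0.504), np.float64(0.162)], [np.float64(0.439), np.float64(0.146)], [np.float64(0.415), np.float64(0.262)], [np.float64(0.48), np.float64(0.278)]] D [[np.float64(0.464), np.float64(0.2)], [np.float64(0.417), np.float64(0.255)], [np.float64(0.485), np.float64(0.272)], [np.float64(0.512), np.float64(0.156)], [np.float64(0.443), np.float64(0.138)]]
fresh S [[np.float64(0.445), np.float64(0.043)], [np.float64(0.472), np.float64(0.076)], [np.float64(0.448), np.float64(0.084)], [np.float64(0.417), np.float64(0.007)], [np.float64(0.442), np.float64(-0.0)]] D [[np.float64(0.45), np.float64(0.038)], [np.float64(0.42), np.float64(0.006)], [np.float64(0.445), np.float64(-0.005)], [np.float64(0.481), np.float64(0.073)]]
fresh post top S [[np.float64(0.459), np.float64(0.064)]] D [[np.float64(0.46), np.float64(0.064)]]
platea S [[np.float64(0.492), np.float64(-0.226)], [np.float64(0.536), np.float64(-0.288)], [np.float64(0.462), np.float64(-0.291)], [np.float64(0.454), np.float64(-0.173)], [np.float64(0.522), np.float64(-0.165)]] D [[n
[... 376 characters left out ...]
.float64(-0.059)], [np.float64(0.58), np.float64(0.036)], [np.float64(0.678), np.float64(0.041)]] D [[np.float64(0.583), np.float64(0.026)], [np.float64(0.583), np.float64(-0.066)], [np.float64(0.69), np.float64(-0.065)]]
lens S [[np.float64(0.611), np.float64(-0.012)]] D [[np.float64(0.616), np.float64(-0.014)]]
blue S [] D [[np.float64(0.397), np.float64(0.353)]]
blue post S [] D [[np.float64(0.417), np.float64(0.372)]]
beaker S [[np.float64(0.616), np.float64(0.193)]] D [[np.float64(0.626), np.float64(0.17)]]
timer S [[np.float64(0.62), np.float64(-0.191)]] D [[np.float64(0.626), np.float64(-0.212)]]
box S [[np.float64(0.617), np.float64(0.306)]] D [[np.float64(0.628), np.float64(0.302)]]
```

```bash
cat >> h.py <<'E'
def down(h):
    h=np.radians(h);return np.array([[-np.sin(h),np.cos(h),0],[np.cos(h),np.sin(h),0],[0,0,-1]])
def plan(p,M,g,step=45,turn=8):
    o=get_obs();c=o["eef_pos"]*1000;C=R.from_quat(o["tool_rot"]).as_matrix();p=np.array(p)*1000
    rv=R.from_matrix(C.T@M).as_rotvec(degrees=True)
    n=int(max(1,np.ceil(np.linalg.norm(p-c)/step),np.ceil(np.linalg.norm(rv)/turn)))
    d=(p-c)/n
    for i in range(n):
        print([round(float(x),1) for x in C.T@d]+[round(float(x),1) for x in rv/n]+[g]); C=C@R.from_rotvec(rv/n,degrees=True).as_matrix()
    print("n",n,"t",o["clock"],"pos",c.round(1),"f",o["ft_force"].round(1),"w",o["grip_width"])
E
python3 -c "
from h import *
plan([.45,.06,.2],down(-22),85)"
```

```text
[33.5, -28.5, 2.4, -0.0, 0.0, -3.4, 85]
[35.1, -26.5, 2.4, -0.0, 0.0, -3.4, 85]
[36.6, -24.4, 2.4, -0.0, 0.0, -3.4, 85]
[38.0, -22.2, 2.4, -0.0, 0.0, -3.4, 85]
[39.2, -19.9, 2.4, -0.0, 0.0, -3.4, 85]
[40.3, -17.6, 2.4, -0.0, 0.0, -3.4, 85]
[41.3, -15.2, 2.4, -0.0, 0.0, -3.4, 85]
[42.1, -12.7, 2.4, -0.0, 0.0, -3.4, 85]
[42.8, -10.2, 2.4, -0.0, 0.0, -3.4, 85]
[43.3, -7.7, 2.4, -0.0, 0.0, -3.4, 85]
[43.7, -5.1, 2.4, -0.0, 0.0, -3.4, 85]
[43.9, -2.6, 2.4, -0.0, 0.0, -3.4, 85]
[44.0, 0.0, 2.4, -0.0, 0.0, -3.4, 85]
n 13 t 1.2 pos [ 204.7 -456.2  231.3] f [ 0.8 -0.1 -0.3] w 0.08537291183202096
```

Emit:
jog_arm --deltas '[[[34,-28,2,0,0,-3.4,85],[35,-26,2,0,0,-3.4,85],[37,-24,2,0,0,-3.4,85],[38,-22,2,0,0,-3.4,85],[39,-20,2,0,0,-3.4,85]]]'

```text
clock: 1.7
eef_pos: [0.3014, -0.258, 0.2203]
tool_rot: [0.936, 0.351, 0.0, 0.002]
ft_force: [1.2, -0.0, 0.0]
grip_width: 0.0851
```

Emit:
jog_arm --deltas '[[[40,-18,2,0,0,-3.4,85],[41,-15,2,0,0,-3.4,85],[42,-13,2,0,0,-3.4,85],[43,-10,2,0,0,-3.4,85],[43,-8,2,0,0,-3.4,85]]]'

```text
clock: 2.2
eef_pos: [0.3961, -0.0507, 0.211]
tool_rot: [0.871, 0.491, 0.002, 0.004]
ft_force: [0.8, 0.0, 0.8]
grip_width: 0.085
```

```bash
python3 -c "
from h import *
plan([.45,.06,.2],down(-22),85)"
```

```text
[40.9, -3.8, 3.6, 0.2, 0.0, -3.1, 85]
[41.0, -1.6, 3.6, 0.2, 0.0, -3.1, 85]
[41.0, 0.6, 3.6, 0.2, 0.0, -3.1, 85]
n 3 t 2.2 pos [396.1 -50.7 211. ] f [0.8 0.  0.8] w 0.08504682046977896
```

Emit:
jog_arm --deltas '[[[41,-4,3.6,0.2,0,-3.1,85],[41,-2,3.6,0.2,0,-3.1,85],[41,1,3.6,0.2,0,-3.1,85],[0,0,0,0,0,0,85]]]'

```text
clock: 2.6
eef_pos: [0.4531, 0.0701, 0.2003]
tool_rot: [0.824, 0.566, 0.001, 0.0]
ft_force: [-0.6, -1.2, 0.3]
grip_width: 0.085
```

```bash
cat >> h.py <<'E'
import pickle
def snap(k,targets,cam="wrist"):
    o=get_obs();im=camera(cam);cv2.imwrite(f"pics/{k}.png",im[:,:,::-1]);m=model(cam,o);out={}
    for t in targets:
        out[t]=[d for d in masks_of(t,cam) if d["conf"]>.3]
        for d in out[t]:
            (c,s,a)=cv2.minAreaRect(np.argwhere(d["pixels"])[:,::-1].astype(np.float32));print(t,round(d["conf"],2),np.round(d["at"]),d["pixels"].sum(),np.round(c),np.round(s),round(a))
    pickle.dump((m,out),open(f"pics/{k}.pkl","wb"));return o,im,m,out
E
python3 -c "
from h import *
snap('w1',['fresh_carrier','plate_b','camera'])"
```

```text
fresh_carrier 0.76 [281. 205.] 3405 [278. 206.] [40. 88.] 2
plate_b 0.88 [234.  41.] 9080 [232.  27.] [127.  97.] 55
plate_b 0.65 [379. 381.] 1145 [385. 385.] [35. 50.] 63
camera 0.93 [506. 198.] 16730 [490. 206.] [179. 138.] 90
```

View pics/w1.png

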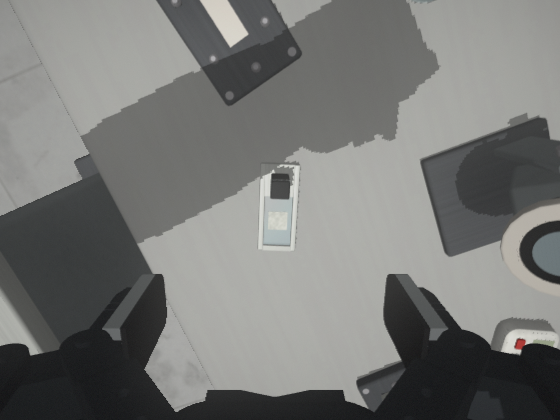

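```bash
cat >> h.py <<'E'
from scipy.optimize import minimize
def box(x0,x1,y0,y1,z0,z1): return np.array([[x,y,z] for x in (x0,x1) for y in (y0,y1) for z in (z0,z1)])/1000.
CAR=[box(-18,18,-42,42,0,8),box(-8,8,18,34,8,40)]
PLATE=[box(-38,38,-62,62,0,14)]
FOOT=[box(-55,55,-50,50,0,12)]
def fit(views,parts,p0,z,scale=(.006,.006,.05)):
    "views: list of (model,mask); pose x,y,yaw maximising silhouette IoU"
    def cost(q):
        p=np.array(p0)+q*np.array(scale);M=R.from_euler("z",p[2]).as_matrix();s=0
        for m,k in views:
            a=np.zeros((420*4,560*4),np.uint8)
            for b in parts:
                uv=proj(m,b@M.T+[p[0],p[1],z]);cv2.fillConvexPoly(a,cv2.convexHull((uv*4+2).round().astype(np.int32)),1)
            a=cv2.resize(a.astype(np.float32),(560,420),interpolation=cv2.INTER_AREA)
            s+=1-np.minimum(a,k).sum()/np.maximum(a,k).sum()
        return s/len(views)
    best=minimize(cost,np.zeros(3),method="Nelder-Mead",options=dict(initial_simplex=np.vstack([np.zeros(3),np.eye(3)]),xatol=.02,fatol=1e-4))
    p=np.array(p0)+best.x*np.array(scale);return p,best.fun
E
python3 - <<'E'
from h import *
m,out=pickle.load(open("pics/w1.pkl","rb"))
k=out["fresh_carrier"][0]["pixels"].astype(np.float32)
p,c=fit([(m,k)],CAR,[.447,.04,np.radians(-22)],0);print(p[:2],np.degrees(p[2]),c)
P=[onz(m,u,.008)[:2] for u in [(261,164),(300,164),(295.5,250),(258.5,249.5)]];P=np.array(P)
d=P[0]+P[1]-P[2]-P[3];print(P.mean(0),np.degrees(np.arctan2(d[1],d[0]))-90)
print("post edge bottom-of-top etc",onz(m,(280.5,181),.04))
k=out["plate_b"][0]["pixels"].astype(np.float32)
E
```

```text
[0.44578062 0.04321957] -23.315591168572052 0.02346932888031006
[0.44637758 0.04254338] -23.080383375736616
post edge bottom-of-top etc [0.45926034 0.07329754 0.04      ]
```

```bash
python3 -c "
from h import *
plan([.4563,.0668,.013],down(-23.2),50)"
```

```text
[0.7, 0.9, 37.6, 0.0, 0.0, 0.3, 50]
[0.7, 0.9, 37.6, 0.0, 0.0, 0.3, 50]
[0.7, 0.9, 37.6, 0.0, 0.0, 0.3, 50]
[0.7, 0.9, 37.6, 0.0, 0.0, 0.3, 50]
[0.7, 0.9, 37.6, 0.0, 0.0, 0.3, 50]
n 5 t 2.8 pos [450.8  65.6 200.8] f [-0.   0.4 -1.2] w 0.08496590497551278
```

Emit:
jog_arm --deltas '[[[0.7,0.9,38,0,0,0.3,50],[0.7,0.9,38,0,0,0.3,50],[0.7,0.9,38,0,0,0.3,50],[0.7,0.9,20,0,0,0.3,50],[0,0,0,0,0,0,50]]]'

```text
clock: 3.3
eef_pos: [0.4567, 0.0597, 0.0668]
tool_rot: [0.836, 0.548, 0.004, 0.003]
ft_force: [-0.6, -0.9, -0.2]
grip_width: 0.0497
```

```bash
python3 - <<'E'
from h import *
plan([.4563,.0668,.013],down(-23.2),50)
o,im,m,out=snap('w2',['fresh_carrier'])
for i in range(3): print(get_obs()["eef_pos"])
if out["fresh_carrier"]:
    k=out["fresh_carrier"][0]["pixels"].astype(np.float32)
    p,c=fit([(m,k)],CAR,[.446,.043,np.radians(-23)],0);print(p[:2],np.degrees(p[2]),c, p[:2]+.026*np.array([-np.sin(p[2]),np.cos(p[2])]))
plan([.4563,.0668,.013],down(-23.2),50)
E
```

```text
[3.1, -1.8, 26.9, 0.3, -0.1, -0.2, 50]
[3.2, -1.7, 26.9, 0.3, -0.1, -0.2, 50]
n 2 t 3.3 pos [456.7  59.7  66.8] f [-0.6 -0.9 -0.2] w 0.04974067187383084
fresh_carrier 0.87 [274. 254.] 8269 [268. 256.] [135.  64.] 90
[0.45864988 0.0602516  0.06927046]
[0.45864988 0.0602516  0.06927046]
[0.45864988 0.0602516  0.06927046]
[0.44598728 0.04327821] -23.73378300391521 0.02149367332458496 [0.45645196 0.06707928]
[2.4, -2.7, 28.1, 0.4, -0.1, -0.1, 50]
[2.5, -2.6, 28.1, 0.4, -0.1, -0.1, 50]
n 2 t 3.4 pos [458.6  60.3  69.3] f [ 0.3 -0.   0.6] w 0.0497206570194581
```

Emit:
jog_arm --deltas '[[[3.5,-2.7,20,0.3,0,0.1,50],[2,-2,15,0,0,0,50],[0,0,0,0,0,0,50],[0,0,0,0,0,0,50]]]'

```text
clock: 3.8
eef_pos: [0.4633, 0.066, 0.0414]
tool_rot: [0.838, 0.546, 0.011, 0.005]
ft_force: [0.0, -0.2, 0.1]
grip_width: 0.05
```

```bash
python3 - <<'E'
from h import *
plan([.4565,.067,.013],down(-23.5),50)
camera("wrist")
plan([.4565,.067,.013],down(-23.5),50)
camera("wrist")
plan([.4565,.067,.013],down(-23.5),50)
E
```

```text
[-2.1, -7.2, 28.2, 1.2, -0.7, -0.3, 50]
n 1 t 3.8 pos [463.3  66.   41.4] f [ 0.  -0.2  0.1] w 0.049984543145704836
[-2.2, -7.3, 28.3, 1.2, -0.7, -0.3, 50]
n 1 t 3.85 pos [463.4  66.   41.5] f [-0.3  0.3  0.7] w 0.04989652440442636
[-2.3, -7.2, 28.2, 1.2, -0.7, -0.3, 50]
n 1 t 3.9 pos [463.4  66.1  41.4] f [-0.4  1.2 -0.8] w 0.05002574765974831
```

Emit:
jog_arm --deltas '[[[-2.2,-7.2,12,1.2,-0.7,-0.3,50],[0,0,0,0,0,0,50],[0,0,0,0,0,0,50]]]'

```text
clock: 4.2
eef_pos: [0.4572, 0.0671, 0.0303]
tool_rot: [0.836, 0.548, 0.001, 0.0]
ft_force: [-0.2, 0.1, 0.0]
grip_width: 0.05
```

```bash
python3 - <<'E'
from h import *
plan([.4565,.067,.013],down(-23.5),50)
E
```

```text
[-0.4, -0.6, 17.3, 0.1, -0.1, -0.0, 50]
n 1 t 4.2 pos [457.2  67.1  30.3] f [-0.2  0.1  0. ] w 0.04995081364384739
```

Good; down, then close.

Emit:
jog_arm --deltas '[[[-0.4,-0.6,9,0,0,0,50],[0,0,8,0,0,0,50],[0,0,0,0,0,0,50]]]'

```text
clock: 4.5
eef_pos: [0.4563, 0.067, 0.0118]
tool_rot: [0.836, 0.548, 0.001, 0.0]
ft_force: [0.5, -0.9, 0.3]
grip_width: 0.0496
```

```bash
python3 - <<'E'
from h import *
plan([.4565,.067,.013],down(-23.5),50)
E
```

```text
[0.1, 0.2, -1.2, 0.1, -0.1, -0.0, 50]
n 1 t 4.5 pos [456.3  67.   11.8] f [ 0.5 -0.9  0.3] w 0.04956408923514976
```

Emit:
jog_arm --deltas '[[[0,0,-1,0,0,0,10],[0,0,0,0,0,0,10],[0,0,0,0,0,0,10],[0,0,0,0,0,0,10],[0,0,0,0,0,0,10]]]'

```text
clock: 5.0
eef_pos: [0.4564, 0.067, 0.0127]
tool_rot: [0.836, 0.548, 0.001, 0.0]
ft_force: [0.1, -0.1, 0.3]
grip_width: 0.0151
```

```bash
python3 - <<'E'
from h import *
plan([.4565,.067,.11],down(-23.5),8)
E
```

```text
[0.1, 0.1, -32.4, 0.0, -0.0, -0.0, 8]
[0.0, 0.1, -32.4, 0.0, -0.0, -0.0, 8]
[0.0, 0.0, -32.4, 0.0, -0.0, -0.0, 8]
n 3 t 5.0 pos [456.4  67.   12.7] f [ 0.1 -0.1  0.3] w 0.015126893919857267
```

Emit:
jog_arm --deltas '[[[0,0,-25,0,0,0,8],[0,0,-40,0,0,0,8],[0,0,-40,0,0,0,8],[0,0,-40,0,0,0,8],[0,0,0,0,0,0,8]]]'

```text
clock: 5.5
eef_pos: [0.4543, 0.0666, 0.1614]
tool_rot: [0.836, 0.548, -0.002, -0.001]
ft_force: [1.2, 0.2, -0.2]
grip_width: 0.0148
```

```bash
python3 - <<'E'
from h import *
plan([.45,.12,.18],down(14),8)
E
```

```text
[9.4, -5.1, -3.7, -0.1, 0.0, -7.5, 8]
[10.0, -3.8, -3.7, -0.1, 0.0, -7.5, 8]
[10.4, -2.4, -3.7, -0.1, 0.0, -7.5, 8]
[10.7, -1.1, -3.7, -0.1, 0.0, -7.5, 8]
[10.7, 0.3, -3.7, -0.1, 0.0, -7.5, 8]
n 5 t 5.5 pos [454.3  66.6 161.4] f [ 1.2  0.2 -0.2] w 0.014824297396845673
```

Emit:
jog_arm --deltas '[[[9,-5,-4,0,0,-7.5,8],[10,-4,-4,0,0,-7.5,8],[10,-2,-4,0,0,-7.5,8],[11,-1,-4,0,0,-7.5,8],[11,0,-4,0,0,-7.5,8]]]'

```text
clock: 6.0
eef_pos: [0.4482, 0.1198, 0.1808]
tool_rot: [0.607, 0.795, -0.002, -0.002]
ft_force: [0.6, -0.5, -0.3]
grip_width: 0.0151
```

Emit:
jog_arm --deltas '[[[0,0,0,0,0,0,8],[0,0,0,0,0,0,8]]]'

```text
clock: 6.2
eef_pos: [0.4476, 0.1205, 0.1798]
tool_rot: [0.607, 0.795, -0.002, -0.002]
ft_force: [-0.6, 0.6, -1.0]
grip_width: 0.0147
```

```bash
python3 - <<'E'
from h import *
o,im,m,out=snap('w3',['plate_b','fresh_carrier'])
print(o["eef_pos"])
k=max(out["plate_b"],key=lambda d:d["pixels"].sum())["pixels"].astype(np.float32)
p,c=fit([(m,k)],PLATE,[.461,.207,np.radians(14)],0);print(p[:2],np.degrees(p[2]),c)
plan([.45,.12,.18],down(14),8)
E
```

```text
plate_b 0.73 [325.  78.] 15408 [329.  78.] [103. 161.] 3
fresh_carrier 0.8 [275. 305.] 8543 [274. 314.] [ 85. 164.] 0
[0.44763676 0.1204924  0.17977936]
[0.4615768  0.21323716] 12.398259961468371 0.015139162540435791
[-0.8, 2.1, -0.0, -0.3, -0.0, 1.2, 8]
n 1 t 6.35 pos [447.8 120.2 180. ] f [-0.8 -0.5  0. ] w 0.014806702767295917
```

View pics/w3.png

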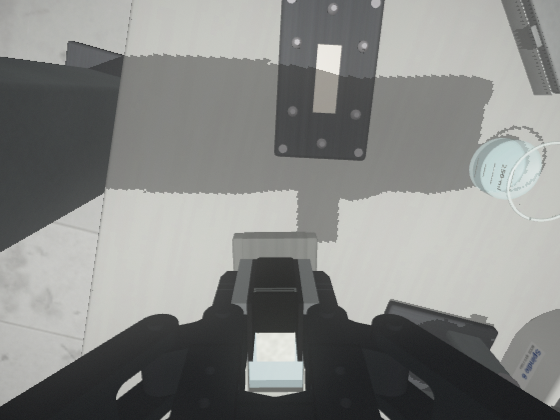

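```bash
python3 - <<'E'
from h import *
from scipy.optimize import least_squares
m,out=pickle.load(open("pics/w3.pkl","rb"))
im=cv2.imread("pics/w3.png")
pins={(0,-49):(321,143),(-25,-25):(292,111),(25,-25):(355,114),(-25,25):(297,42),(25,25):(362,46),(0,49):(333,8)}
def f(p):
    M=R.from_euler("z",p[2]).as_matrix();return (proj(m,np.array([[x/1000,y/1000,.019] for x,y in pins])@M.T+[p[0],p[1],0])-np.array(list(pins.values()))).ravel()
r=least_squares(f,[.461,.21,.24]);print(r.x[:2],np.degrees(r.x[2]),r.fun.round(1))
print(onz(m,(327.5,79),.014))
# carrier expected in tool frame
o=get_obs();T=R.from_quat(o["tool_rot"]).as_matrix()
# carrier z=-tool z, carrier y=tool x, carrier x = tool y ; post centre at tool origin xy, underside at tool z=+0.0127
car=lambda pts:(np.array([[q[1]-26,q[0],12.7-q[2]] for q in pts])/1000.)@T.T+o["eef_pos"]
print(proj(m,car([(-18,42,8),(18,42,8),(-18,42,0),(18,42,0),(-8,8+26,40),(8,34,40),(-8,18,40),(8,18,40),(-18,-42,8),(18,-42,8)])).round(0))
E
python3 -c "
import cv2
a=cv2.imread('pics/w3.png')[215:405,190:360];cv2.imwrite('pics/w3c.png',cv2.resize(a,(510,570),interpolation=cv2.INTER_CUBIC))"
```

```text
[0.46181355 0.2123058 ] 12.225944853026359 [-0.2  0.7 -0.4  0.1  0.4  0.6 -0.9 -0.3  1.2 -0.5 -0.2 -0.3]
[0.46306852 0.21290274 0.014     ]
[[234. 240.]
 [320. 240.]
 [236. 233.]
 [317. 233.]
 [254. 297.]
 [300. 297.]
 [254. 336.]
 [299. 337.]
 [239. 402.]
 [313. 402.]]
```

View pics/w3c.png

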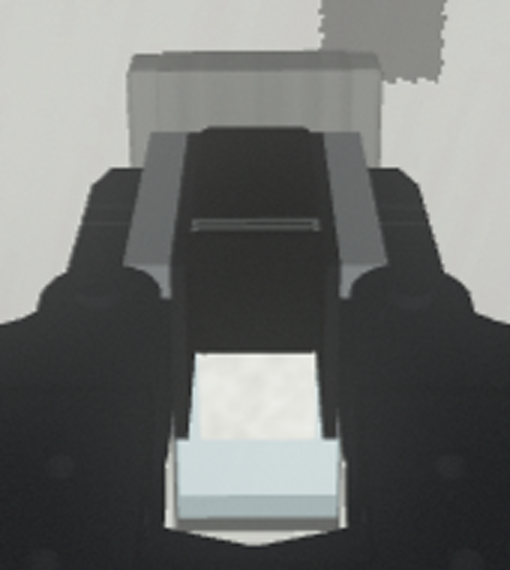

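```bash
python3 - <<'E'
from h import *
plan([.4567,.2378,.09],down(12.3),8)
E
```

```text
[27.8, 10.0, 22.5, -0.1, -0.0, 0.7, 8]
[27.9, 9.6, 22.5, -0.1, -0.0, 0.7, 8]
[28.0, 9.2, 22.5, -0.1, -0.0, 0.7, 8]
[28.1, 8.8, 22.5, -0.1, -0.0, 0.7, 8]
n 4 t 6.35 pos [447.8 120.2 180. ] f [-0.8 -0.5  0. ] w 0.014806702767295917
```

Emit:
jog_arm --deltas '[[[28,10,18,0,0,0.7,8],[28,10,18,0,0,0.7,8],[28,9,18,0,0,0.7,8],[28,9,18,0,0,0.7,8],[0,0,0,0,0,0,8]]]'

```text
clock: 6.85
eef_pos: [0.4601, 0.2384, 0.1055]
tool_rot: [0.633, 0.774, -0.001, -0.0]
ft_force: [-0.1, -0.3, -0.6]
grip_width: 0.0147
```

Emit:
jog_arm --deltas '[[[0,0,0,0,0,0,8]]]'

```text
clock: 6.95
eef_pos: [0.4598, 0.2381, 0.1049]
tool_rot: [0.633, 0.774, -0.002, -0.001]
ft_force: [-0.6, 0.3, 0.3]
grip_width: 0.0151
```

```bash
python3 - <<'E'
from h import *
plan([.4567,.2378,.065],down(12.3),8)
E
```

```text
[0.4, -3.0, 39.9, -0.2, 0.1, -0.8, 8]
n 1 t 6.95 pos [459.8 238.1 104.9] f [-0.6  0.3  0.3] w 0.015089204638511076
```

Emit:
jog_arm --deltas '[[[0.4,-3,20,-0.2,0.1,-0.8,8],[0,0,15,0,0,0,8],[0,0,0,0,0,0,8],[0,0,0,0,0,0,8]]]'

```text
clock: 7.35
eef_pos: [0.4584, 0.2345, 0.0717]
tool_rot: [0.63, 0.777, 0.001, 0.001]
ft_force: [-0.1, -1.3, 1.1]
grip_width: 0.0148
```

```bash
python3 - <<'E'
from h import *
plan([.4567,.2378,.045],down(12.3),8)
o,im,m,out=snap('w4',['plate_b'])
k=max(out["plate_b"],key=lambda d:d["pixels"].sum())["pixels"].astype(np.float32)
print(k.sum())
a=cv2.imread('pics/w4.png')[140:420,130:430];cv2.imwrite('pics/w4c.png',cv2.resize(a,(640,598),interpolation=cv2.INTER_CUBIC))
E
```

```text
[3.6, -1.1, 26.7, 0.2, 0.0, -0.3, 8]
n 1 t 7.35 pos [458.4 234.5  71.7] f [-0.1 -1.3  1.1] w 0.014760532237094837
plate_b 0.79 [273. 205.] 12246 [274. 225.] [137. 138.] 90
12246.0
```

View pics/w4c.png

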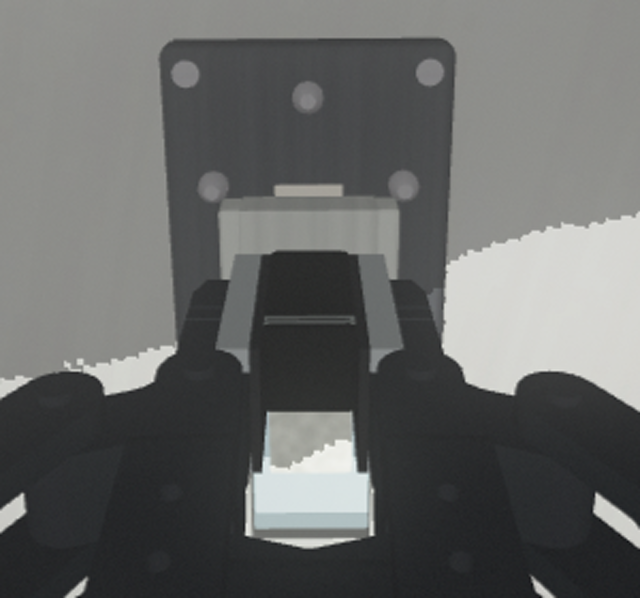

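```bash
python3 - <<'E'
from h import *
from scipy.optimize import least_squares
m,out=pickle.load(open("pics/w4.pkl","rb"))
c=lambda u,v:(130+u*300/640,140+v*280/598)
X=np.array([(0,49,19),(-25,25,19),(25,25,19)])/1000.
U=np.array([c(307,97),c(212,186),c(403,184)])
edge=np.array([c(161,62),c(456,62)])
def f(p):
    M=R.from_euler("z",p[2]).as_matrix();return (proj(m,X@M.T+[p[0],p[1],0])-U).ravel()
r=least_squares(f,[.461,.21,.24]);print(r.x[:2],np.degrees(r.x[2]),r.fun.round(1))
print("centre of edges mid",np.mean([onz(m,e,.014) for e in edge],0))
k=max(out["plate_b"],key=lambda d:d["pixels"].sum())["pixels"]
p=r.x;h=p[2];print("TCP tgt",p[:2]+.026*np.array([-np.sin(h),np.cos(h)]))
# carrier end observed: top edge corners vs predicted
o=get_obs();T=R.from_quat(o["tool_rot"]).as_matrix()
q=np.array([[16,-18,4.7],[16,18,4.7],[16,-18,12.7],[16,18,12.7]])/1000.
print(proj(m,q@T.T+o["eef_pos"]).round(1),np.round([c(220,209),c(399,207),c(220,198),c(398,196)],1))
plan([.4567,.2378,.045],down(12.3),8)
E
```

```text
[0.46220934 0.21382142] 12.49040102514398 [-0.1 -0.8 -0.6  0.4  0.7  0.5]
centre of edges mid [0.45052929 0.2690086  0.014     ]
TCP tgt [0.45658616 0.23920606]
[[234.2 238.7]
 [320.2 238.7]
 [236.1 231.9]
 [318.1 232. ]] [[233.1 237.9]
 [317.  236.9]
 [233.1 232.7]
 [316.6 231.8]]
[3.3, -1.5, 27.0, 0.2, -0.0, -0.3, 8]
n 1 t 7.45 pos [458.7 234.9  72. ] f [-0.3  0.1 -0.4] w 0.015047677287598003
```

```bash
python3 - <<'E'
from h import *
plan([.4573,.239,.045],down(12.4),8)
E
```

```text
[4.3, -0.6, 27.0, 0.2, -0.0, -0.4, 8]
n 1 t 7.45 pos [458.7 234.9  72. ] f [-0.3  0.1 -0.4] w 0.015047677287598003
```

Emit:
jog_arm --deltas '[[[2.2,-0.3,12,0.2,0,-0.4,8],[2.2,-0.3,12,0,0,0,8],[0,0,0,0,0,0,8],[0,0,0,0,0,0,8]]]'

```text
clock: 7.85
eef_pos: [0.4586, 0.2397, 0.0477]
tool_rot: [0.627, 0.779, 0.002, 0.001]
ft_force: [-0.5, 0.0, -0.8]
grip_width: 0.0152
```

```bash
python3 - <<'E'
from h import *
plan([.4573,.239,.027],down(12.4),8)
E
```

```text
[-0.4, -1.5, 20.7, 0.2, -0.1, -0.0, 8]
n 1 t 7.85 pos [458.6 239.7  47.7] f [-0.5  0.  -0.8] w 0.015191286418526177
```

Emit:
jog_arm --deltas '[[[-0.4,-1.5,6,0.2,-0.1,0,8],[0,0,5,0,0,0,8],[0,0,0,0,0,0,8],[0,0,0,0,0,0,8]]]'

```text
clock: 8.25
eef_pos: [0.4569, 0.239, 0.0356]
tool_rot: [0.627, 0.779, -0.001, 0.0]
ft_force: [0.1, -0.5, -1.4]
grip_width: 0.0147
```

```bash
python3 - <<'E'
from h import *
plan([.4573,.239,.027],down(12.4),8)
E
```

```text
[-0.1, 0.4, 8.6, -0.0, 0.1, -0.0, 8]
n 1 t 8.25 pos [456.9 239.   35.6] f [ 0.1 -0.5 -1.4] w 0.014724435361670342
```

Emit:
jog_arm --deltas '[[[0,0.4,4,0,0,0,8],[0,0,4,0,0,0,8],[0,0,0,0,0,0,8],[0,0,0,0,0,0,8]]]'

```text
clock: 8.65
eef_pos: [0.4576, 0.2393, 0.0272]
tool_rot: [0.627, 0.779, -0.0, 0.0]
ft_force: [-0.1, 0.9, -0.9]
grip_width: 0.0152
```

```bash
python3 - <<'E'
from h import *
plan([.4573,.239,.027],down(12.4),8)
E
```

```text
[-0.2, -0.4, 0.2, -0.0, 0.1, -0.0, 8]
n 1 t 8.65 pos [457.6 239.3  27.2] f [-0.1  0.9 -0.9] w 0.015185093567929492
```

Emit:
jog_arm --deltas '[[[0,0,1,0,0,0,8],[0,0,0.5,0,0,0,8],[0,0,0,0,0,0,8]]]'

```text
clock: 8.95
eef_pos: [0.4579, 0.2394, 0.0265]
tool_rot: [0.627, 0.779, 0.0, 0.001]
ft_force: [-0.1, 0.1, -1.5]
grip_width: 0.015
```

Emit:
jog_arm --deltas '[[[0,0,0,0,0,0,30],[0,0,0,0,0,0,50],[0,0,0,0,0,0,50],[0,0,0,0,0,0,50]]]'

```text
clock: 9.35
eef_pos: [0.4583, 0.2395, 0.0265]
tool_rot: [0.627, 0.779, 0.0, 0.001]
ft_force: [0.1, -0.3, 1.3]
grip_width: 0.0499
```

Emit:
jog_arm --deltas '[[[0,0,-15,0,0,0,50],[0,0,-30,0,0,0,50],[0,0,-30,0,0,0,50],[-20,0,-20,0,0,0,50],[-20,0,-15,0,0,0,50]]]'

```text
clock: 9.85
eef_pos: [0.4641, 0.2003, 0.1367]
tool_rot: [0.625, 0.781, -0.003, -0.001]
ft_force: [0.5, -0.9, 0.0]
grip_width: 0.0501
```

Emit:
jog_arm --deltas '[[[-20,0,0,0,0,0,50],[-20,0,0,0,0,0,50],[0,0,0,0,0,0,50],[0,0,0,0,0,0,50]]]'

```text
clock: 10.25
eef_pos: [0.4757, 0.1593, 0.1407]
tool_rot: [0.626, 0.78, 0.0, 0.001]
ft_force: [0.0, 0.0, -0.2]
grip_width: 0.05
```

```bash
python3 - <<'E'
from h import *
print(get_obs()["eef_pos"])
o,im,m,out=snap('w5',['plate_b','fresh_carrier'])
k=out["fresh_carrier"][0]["pixels"].astype(np.float32)
p,c=fit([(m,k)],CAR,[.462,.2135,np.radians(12.4)],.014);print("carrier",p[:2],np.degrees(p[2]),c)
k2=np.maximum(out["plate_b"][0]["pixels"],k).astype(np.float32)
p,c=fit([(m,k2)],PLATE+[CAR[1]+[0,0,.014]],[.462,.2135,np.radians(12.4)],0);print("plate",p[:2],np.degrees(p[2]),c)
a=cv2.imread('pics/w5.png')[0:230,170:450];cv2.imwrite('pics/w5c.png',cv2.resize(a,(730,600),interpolation=cv2.INTER_CUBIC))
E
```

```text
[0.47567732 0.15927637 0.14066834]
plate_b 0.8 [249. 113.] 12455 [274. 116.] [181. 113.] 90
fresh_carrier 0.62 [278. 117.] 6768 [274. 118.] [129.  55.] 89
carrier [0.4627835  0.21402217] 13.270440697221858 0.01899874210357666
plate [0.46237955 0.21208967] 12.089744745003562 0.03821563720703125
```

View pics/w5c.png

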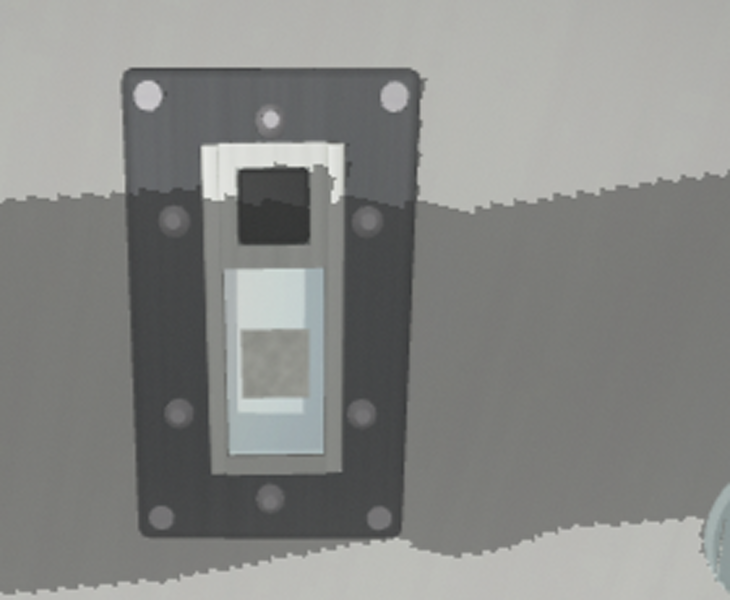

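```bash
python3 - <<'E'
from h import *
plan([.48,-.03,.25],down(5),50,40)
E
```

```text
[-31.1, -6.1, -18.2, 0.0, 0.0, 1.3, 50]
[-31.2, -5.5, -18.2, 0.0, 0.0, 1.3, 50]
[-31.3, -4.8, -18.2, 0.0, 0.0, 1.3, 50]
[-31.4, -4.1, -18.2, 0.0, 0.0, 1.3, 50]
[-31.5, -3.4, -18.2, 0.0, 0.0, 1.3, 50]
[-31.5, -2.7, -18.3, 0.0, 0.0, 1.3, 50]
n 6 t 10.4 pos [475.4 159.9 140.4] f [-0.8  1.3 -0. ] w 0.049967265894166994
```

Emit:
jog_arm --deltas '[[[-31,-6,-18,0,0,1.3,50],[-31,-6,-18,0,0,1.3,50],[-31,-5,-18,0,0,1.3,50],[-31,-4,-18,0,0,1.3,50],[-31,-3,-18,0,0,1.3,50]]]'

```text
clock: 10.9
eef_pos: [0.4767, 0.0056, 0.2289]
tool_rot: [0.664, 0.748, -0.003, -0.003]
ft_force: [0.9, 0.4, 0.4]
grip_width: 0.0499
```

Emit:
jog_arm --deltas '[[[-31,-3,-18,0,0,1.3,50],[0,0,0,0,0,0,50],[0,0,0,0,0,0,50]]]'

```text
clock: 11.2
eef_pos: [0.4789, -0.0279, 0.2496]
tool_rot: [0.674, 0.739, -0.002, -0.001]
ft_force: [-0.4, 0.4, -0.3]
grip_width: 0.0502
```

```bash
python3 - <<'E'
from h import *
print(get_obs()["eef_pos"])
o,im,m,out=snap('w6',['camera','camera_head','done_carrier','plate_a'])
E
```

```text
[ 0.47893439 -0.02787474  0.24962421]
camera_head 0.87 [469. 189.] 8245 [467. 192.] [103.  96.] 8
done_carrier 0.8 [274. 340.] 1993 [274. 342.] [65. 31.] 90
plate_a 0.94 [294. 329.] 4154 [276. 335.] [95. 66.] 89
```

View pics/w6.png

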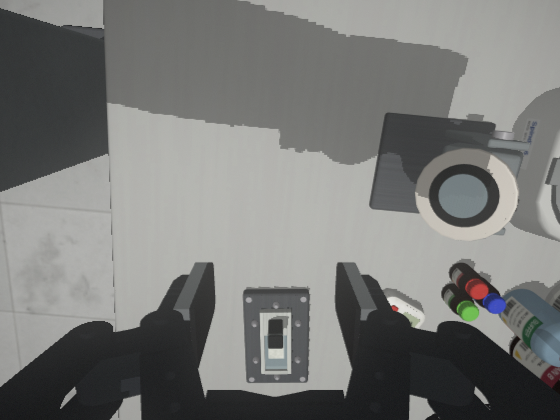

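```bash
python3 - <<'E'
from h import *
from scipy.optimize import least_squares
m,out=pickle.load(open("pics/w6.pkl","rb"))
im=cv2.imread("pics/w6.png").astype(int)
print(im[190,430],im[230,470],im[260,420],im[140,360],im[165,505])
b=((im[:,:,2]-im[:,:,0]>8)&(im[:,:,2]>190)).astype(np.uint8);b[:, :405]=0;b[:140]=0;b[246:]=0;b[:,525:]=0
b=cv2.morphologyEx(b,cv2.MORPH_OPEN,np.ones((3,3)))
cs,_=cv2.findContours(b,cv2.RETR_EXTERNAL,cv2.CHAIN_APPROX_NONE);c=max(cs,key=cv2.contourArea)
e=cv2.fitEllipse(cv2.convexHull(c));print(e,b.sum(),cv2.boundingRect(c))
t=np.linspace(0,2*np.pi,60,endpoint=False)
a=np.radians(35);zx=np.array([-np.sin(a),0,np.cos(a)]);xx=np.array([np.cos(a),0,np.sin(a)])
circ=np.array([-.025,0,.13])+.034*(np.outer(np.cos(t),xx)+np.outer(np.sin(t),[0,1,0]))
foot=np.array([[-55,50,12],[-55,-50,12]])/1000.;fu=np.array([(387,113.5),(371.5,207.5)])
def f(p,full=False):
    M=R.from_euler("z",p[2]).as_matrix();w=lambda X:X@M.T+[p[0],p[1],0]
    q=cv2.fitEllipse(proj(m,w(circ)).astype(np.float32))
    return np.concatenate([2*(np.array(q[0])-e[0]),(proj(m,w(foot))-fu).ravel()]) if not full else q
r=least_squares(f,[.635,-.015,0.],diff_step=1e-3,x_scale=[.01,.01,.05]);print(r.x,np.degrees(r.x[2]),r.fun.round(1),f(r.x,True))
M=R.from_euler("z",r.x[2]).as_matrix()
print("view",M@(np.array([-.025,0,.13])+.1*zx)+[r.x[0],r.x[1],0])
for n,nm in [("scene","scene0"),("side","side0")]:
    D=model(n);w=lambda X:X@M.T+[r.x[0],r.x[1],0]
    print(n,proj(D,w(np.array([[-.025,0,.13]]))),"foot",proj(D,w(np.array([[-55,50,12],[-55,-50,12],[55,-50,12]])/1000.)).round(1).tolist())
k=out["plate_a"][0]["pixels"]|out["done_carrier"][0]["pixels"]
p,cc=fit([(m,k.astype(np.float32))],PLATE+[CAR[1]+[0,0,.014]],[.496,-.230,np.radians(7)],0);print("plate a",p,np.degrees(p[2]),cc)
p,cc=fit([(m,out["done_carrier"][0]["pixels"].astype(np.float32))],CAR,[.496,-.230,np.radians(7)],.014);print("done",p,np.degrees(p[2]),cc)
E
```

```text
[49 50 50] [186 195 199] [174 179 177] [114 117 116] [175 183 188]
((467.03076171875, 195.34669494628906), (89.03253173828125, 100.44641876220703), 88.22496032714844) 2318 (417, 157, 101, 84)
[ 0.63747665 -0.01191629  0.00624322] 0.35771043424856935 [-0.1 -0.4  0.6 -0.9 -0.4  2.3] ((466.9794616699219, 195.12403869628906), (93.48627471923828, 104.991943359375), 92.5917739868164)
view [ 0.55512061 -0.01243046  0.2119152 ]
scene [[283.16878198 192.80156084]] foot [[275.7, 237.6], [303.6, 220.6], [279.7, 199.0]]
side [[322.84596808 229.93992694]] foot [[305.8, 257.1], [315.5, 281.6], [357.8, 275.0]]
plate a [ 0.49756136 -0.23168944  0.110289  ] 6.319094297957424 0.031454384326934814
done [ 0.49628095 -0.23036661  0.10729524] 6.147564644526626 0.03851616382598877
```

```bash
python3 - <<'E'
from h import *
plan([.4935,-.2046,.12],down(6.2),50,44)
E
```

```text
[-29.7, -0.2, 21.5, -0.1, 0.0, -0.1, 50]
[-29.7, -0.3, 21.5, -0.1, 0.0, -0.1, 50]
[-29.7, -0.4, 21.5, -0.1, 0.0, -0.1, 50]
[-29.7, -0.4, 21.5, -0.1, 0.0, -0.1, 50]
[-29.7, -0.5, 21.5, -0.1, 0.0, -0.1, 50]
[-29.7, -0.6, 21.5, -0.1, 0.0, -0.1, 50]
n 6 t 11.45 pos [478.5 -27.  249. ] f [-1.5  0.5  0.8] w 0.050158905665051684
```

Emit:
jog_arm --deltas '[[[-36,0,10,0,0,-0.2,50],[-36,0,15,0,0,-0.2,50],[-36,0,20,0,0,-0.2,50],[-36,-1,25,0,0,0,50],[-34,-1,30,0,0,0,50]]]'

```text
clock: 11.95
eef_pos: [0.4999, -0.2013, 0.1488]
tool_rot: [0.662, 0.75, 0.0, 0.002]
ft_force: [0.0, 1.4, -0.4]
grip_width: 0.0499
```

Emit:
jog_arm --deltas '[[[0,0,20,0,0,0,50],[0,0,0,0,0,0,50],[0,0,0,0,0,0,50]]]'

```text
clock: 12.25
eef_pos: [0.4969, -0.2023, 0.1221]
tool_rot: [0.663, 0.749, -0.002, -0.003]
ft_force: [0.5, -0.5, 1.2]
grip_width: 0.0502
```

```bash
python3 - <<'E'
from h import *
print(get_obs()["eef_pos"])
o,im,m,out=snap('w7',['done_carrier','plate_a'])
p,cc=fit([(m,out["done_carrier"][0]["pixels"].astype(np.float32))],CAR,[.496,-.230,np.radians(6)],.014);print("done",p,np.degrees(p[2]),cc)
q=p[:2]+.026*np.array([-np.sin(p[2]),np.cos(p[2])]);print(q)
plan([q[0],q[1],.055],down(np.degrees(p[2])),50)
E
```

```text
[ 0.49690069 -0.20232538  0.12210334]
done_carrier 0.67 [271. 238.] 5846 [272. 243.] [114.  53.] 90
plate_a 0.82 [299. 229.] 10936 [273. 237.] [111. 162.] 1
done [ 0.49654615 -0.23035898  0.10301593] 5.90237786811212 0.027048110961914062
[ 0.49387247 -0.20449682]
[-0.9, -1.9, 34.2, -0.1, -0.0, 0.6, 50]
[-0.9, -2.0, 34.2, -0.1, -0.0, 0.6, 50]
n 2 t 12.4 pos [ 497.7 -202.3  123.4] f [-0.1 -0.4 -0.8] w 0.04985638268570325
```

Emit:
jog_arm --deltas '[[[-0.9,-1.9,20,0,0,0.6,50],[-0.9,-1.9,20,0,0,0.6,50],[0,0,15,0,0,0,50],[0,0,0,0,0,0,50],[0,0,0,0,0,0,50]]]'

```text
clock: 12.9
eef_pos: [0.5005, -0.203, 0.0755]
tool_rot: [0.668, 0.744, 0.001, 0.005]
ft_force: [0.9, 0.1, -0.1]
grip_width: 0.0502
```

```bash
python3 - <<'E'
from h import *
plan([.4938,-.2045,.027],down(6),50)
E
```

```text
[-0.2, -3.6, 24.2, 0.3, 0.2, 0.1, 50]
[-0.3, -3.5, 24.2, 0.3, 0.2, 0.1, 50]
n 2 t 12.9 pos [ 500.5 -203.    75.5] f [ 0.9  0.1 -0.1] w 0.050218968555166096
```

Emit:
jog_arm --deltas '[[[-0.4,-6.5,8,0.5,0.4,0.2,50],[0,0,8,0,0,0,50],[0,0,8,0,0,0,50],[0,0,0,0,0,0,50],[0,0,0,0,0,0,50]]]'

```text
clock: 13.4
eef_pos: [0.496, -0.2047, 0.053]
tool_rot: [0.669, 0.743, 0.001, 0.002]
ft_force: [0.5, -0.8, 0.4]
grip_width: 0.05
```

```bash
python3 - <<'E'
from h import *
plan([.4938,-.2045,.027],down(6),50)
E
```

```text
[0.5, -2.4, 25.9, 0.3, 0.1, 0.0, 50]
n 1 t 13.4 pos [ 496.  -204.7   53. ] f [ 0.5 -0.8  0.4] w 0.050022381263196594
```

Emit:
jog_arm --deltas '[[[0.4,-2.4,8,0.3,0.1,0,50],[0,0,8,0,0,0,50],[0,0,5,0,0,0,50],[0,0,0,0,0,0,50],[0,0,0,0,0,0,50]]]'

```text
clock: 13.9
eef_pos: [0.4933, -0.2046, 0.0297]
tool_rot: [0.669, 0.743, -0.0, -0.001]
ft_force: [-0.2, 0.4, -0.4]
grip_width: 0.0502
```

```bash
python3 - <<'E'
from h import *
plan([.4938,-.2045,.027],down(6),50)
E
```

```text
[0.0, 0.5, 2.7, -0.1, -0.0, -0.0, 50]
n 1 t 13.9 pos [ 493.3 -204.6   29.7] f [-0.2  0.4 -0.4] w 0.05021241212922776
```

Emit:
jog_arm --deltas '[[[0,0.5,2.5,0,0,0,50],[0,0,0,0,0,0,30],[0,0,0,0,0,0,8],[0,0,0,0,0,0,8],[0,0,0,0,0,0,8]]]'

```text
clock: 14.4
eef_pos: [0.4947, -0.2048, 0.0279]
tool_rot: [0.669, 0.743, 0.0, 0.0]
ft_force: [-0.4, -0.5, -0.4]
grip_width: 0.0151
```

Emit:
jog_arm --deltas '[[[0,0,0,0,0,0,8],[0,0,0,0,0,0,8]]]'

```text
clock: 14.6
eef_pos: [0.4946, -0.2048, 0.028]
tool_rot: [0.669, 0.743, 0.0, 0.0]
ft_force: [0.1, -0.4, -0.1]
grip_width: 0.0152
```

Emit:
jog_arm --deltas '[[[0,0,-10,0,0,0,8],[0,0,-20,0,0,0,8],[0,0,-35,0,0,0,8],[0,0,-45,0,0,0,8],[0,0,-45,0,0,0,8]]]'

```text
clock: 15.1
eef_pos: [0.489, -0.2025, 0.1822]
tool_rot: [0.669, 0.743, -0.003, -0.008]
ft_force: [0.7, -1.5, -0.3]
grip_width: 0.0149
```

Emit:
jog_arm --deltas '[[[0,0,-45,0,0,0,8],[0,0,-40,0,0,0,8],[0,0,0,0,0,0,8],[0,0,0,0,0,0,8]]]'

```text
clock: 15.5
eef_pos: [0.4924, -0.2038, 0.2815]
tool_rot: [0.669, 0.743, -0.0, -0.0]
ft_force: [-0.3, 0.0, -1.0]
grip_width: 0.0146
```

```bash
cat >> h.py <<'E'
def target(cam,u=14.,dy=0.,dx=0.,yaw=0.):
    """TCP pose presenting the glass. u: underside ahead of TCP (mm), dx: post offset along tool x, dy: along tool y"""
    a=np.radians(35);Mc=R.from_euler("z",cam[2]).as_matrix()
    H=Mc@np.array([[np.cos(a),0,-np.sin(a)],[0,1,0],[np.sin(a),0,np.cos(a)]])  # head axes as columns
    v=Mc@np.array([-.025,0,.13])+[cam[0],cam[1],0]+.1*H[:,2]
    C=H  # carrier axes = head axes
    C=C@R.from_euler("z",yaw).as_matrix()
    M=np.column_stack([C[:,1],C[:,0],-C[:,2]])
    g=np.array([dx-38.5,dy,u-4])/1000  # glass in tool frame
    return v-M@g,M,v
E
python3 - <<'E'
from h import *
print(np.round(get_obs()["joint_pos"],2))
o,im,m,out=snap('w8',['done_carrier'])
a=im[215:405,190:360,::-1];cv2.imwrite('pics/w8c.png',cv2.resize(a,(510,570),interpolation=cv2.INTER_CUBIC))
T=R.from_quat(o["tool_rot"]).as_matrix()
q=np.array([[16,-18,6],[16,18,6],[16,-18,14],[16,18,14],[8,-8,-26],[8,8,-26],[-8,-8,-26],[-8,8,-26]])/1000.
print(((proj(m,q@T.T+o["eef_pos"])-[190,215])*3).round(0).tolist())
p,M,v=target([.6375,-.0119,.0062]);print(p,v)
plan(p-[.03,0,-.06],M,8)
E
```

```text
[-0.39  0.29  0.2   1.48 -0.    1.07]
done_carrier 0.79 [276. 304.] 8565 [274. 314.] [165.  84.] 90
[[131.0, 68.0], [387.0, 69.0], [137.0, 49.0], [381.0, 49.0], [191.0, 235.0], [329.0, 235.0], [193.0, 353.0], [326.0, 353.0]]
[0.54916959 0.02605308 0.22010672] [ 0.55514394 -0.01241061  0.2119152 ]
[37.6, 8.5, 0.1, -5.8, -0.3, 0.9, 8]
[37.8, 7.8, 0.7, -5.8, -0.3, 0.9, 8]
[37.9, 7.1, 1.3, -5.8, -0.3, 0.9, 8]
[38.0, 6.4, 1.8, -5.8, -0.3, 0.9, 8]
[38.1, 5.6, 2.2, -5.8, -0.3, 0.9, 8]
[38.2, 4.7, 2.5, -5.8, -0.3, 0.9, 8]
n 6 t 15.6 pos [ 492.2 -203.7  280.5] f [ 0.2  0.4 -1.5] w 0.014847718833972649
```

View pics/w8c.png

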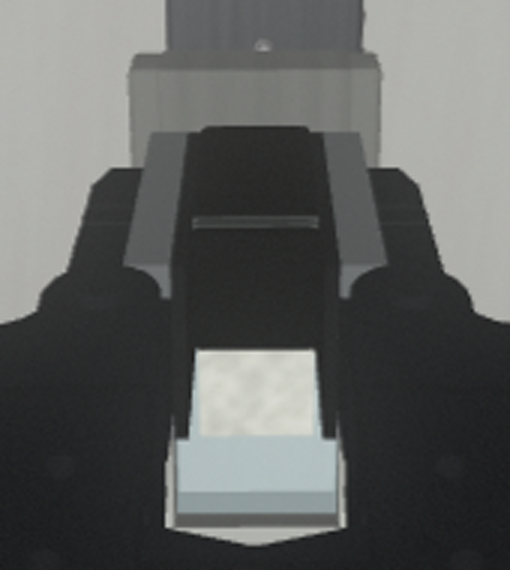

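Emit:
jog_arm --deltas '[[[38,8,0,-5.8,-0.3,0.9,8],[38,8,1,-5.8,-0.3,0.9,8],[38,7,1,-5.8,-0.3,0.9,8],[38,6,2,-5.8,-0.3,0.9,8],[38,6,2,-5.8,-0.3,0.9,8]]]'

```text
clock: 16.1
eef_pos: [0.5138, -0.0099, 0.2663]
tool_rot: [0.682, 0.688, 0.177, 0.173]
ft_force: [1.1, 0.5, -0.9]
grip_width: 0.0149
```

Emit:
jog_arm --deltas '[[[38,5,2,-5.8,-0.3,0.9,8],[0,0,0,0,0,0,8],[0,0,0,0,0,0,8]]]'

```text
clock: 16.4
eef_pos: [0.5097, 0.0345, 0.2569]
tool_rot: [0.676, 0.677, 0.209, 0.203]
ft_force: [0.6, 0.1, -0.1]
grip_width: 0.0148
```

```bash
python3 - <<'E'
from h import *
print(np.round(get_obs()["joint_pos"],2))
p,M,v=target([.6375,-.0119,.0062])
plan(p-[.03,0,-.06],M,8)
o,im,m,out=snap('w9',['camera_head'])
E
```

```text
[ 0.09 -0.17 -0.54  0.61 -0.04  1.65]
[-8.3, 20.9, -14.1, -1.1, -0.3, -0.4, 8]
n 1 t 16.4 pos [509.7  34.5 256.9] f [ 0.6  0.1 -0.1] w 0.01479089813894039
camera_head 0.79 [295. 211.] 3180 [295. 221.] [76. 76.] 11
```

View pics/w9.png

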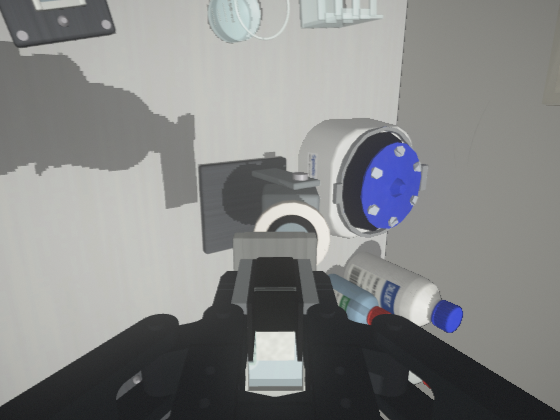

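```bash
python3 - <<'E'
from h import *
m,_=pickle.load(open("pics/w9.pkl","rb"))
cam=[.6375,-.0119,.0062]
t=np.linspace(0,2*np.pi,120)
a=np.radians(35);xx=np.array([np.cos(a),0,np.sin(a)])
circ=np.array([-.025,0,.13])+.034*(np.outer(np.cos(t),xx)+np.outer(np.sin(t),[0,1,0]))
M=R.from_euler("z",cam[2]).as_matrix();w=lambda X:X@M.T+[cam[0],cam[1],0]
u=proj(m,w(circ));print(u.min(0),u.max(0))
print(proj(m,w(np.array([[-55,50,12],[-55,-50,12],[55,50,12]])/1000.)))
p,M,v=target(cam);plan(p,M,8)
E
```

```text
[253.51831097 202.66858783] [331.71770038 275.62593935]
[[202.15083255 167.04907621]
 [207.69180256 255.6706172 ]
 [288.00863996 157.22306547]]
[-3.7, 5.7, 26.2, -0.6, -0.1, -0.3, 8]
[-3.7, 5.5, 26.2, -0.6, -0.1, -0.3, 8]
n 2 t 16.5 pos [510.5  33.1 257.3] f [ 0.1  0.5 -0. ] w 0.014861959803978381
```

Emit:
jog_arm --deltas '[[[-3.7,5.7,20,-0.6,-0.1,-0.3,8],[-3.7,5.5,20,-0.6,-0.1,-0.3,8],[0,0,0,0,0,0,8],[0,0,0,0,0,0,8],[0,0,0,0,0,0,8]]]'

```text
clock: 17.0
eef_pos: [0.5475, 0.0188, 0.2322]
tool_rot: [0.676, 0.673, 0.212, 0.214]
ft_force: [-1.1, -0.6, -0.9]
grip_width: 0.0148
```

```bash
python3 - <<'E'
from h import *
p,M,v=target([.6372,-.0119,.0062]);plan(p,M,8)
E
```

```text
[7.2, -5.9, 10.6, 0.1, 0.4, -0.5, 8]
n 1 t 17.0 pos [547.5  18.8 232.2] f [-1.1 -0.6 -0.9] w 0.014760433708533752
```

Emit:
jog_arm --deltas '[[[3.6,-3,5,0.1,0.4,-0.5,8],[3.6,-3,5,0,0,0,8],[0,0,0,0,0,0,8],[0,0,0,0,0,0,8],[0,0,0,0,0,0,8]]]'

```text
clock: 17.5
eef_pos: [0.5485, 0.0264, 0.2216]
tool_rot: [0.672, 0.677, 0.214, 0.213]
ft_force: [0.7, -0.7, -0.3]
grip_width: 0.0145
```

```bash
python3 - <<'E'
from h import *
p,M,v=target([.6372,-.0119,.0062]);plan(p,M,8)
E
```

```text
[-0.3, -0.6, 1.4, 0.1, -0.0, 0.0, 8]
n 1 t 17.5 pos [548.5  26.4 221.6] f [ 0.7 -0.7 -0.3] w 0.014524972306245224
```

Emit:
jog_arm --deltas '[[[-0.3,-0.6,1.4,0,0,0,8],[0,0,0,0,0,0,8],[0,0,0,0,0,0,8],[0,0,0,0,0,0,8]]]'

```text
clock: 17.9
eef_pos: [0.549, 0.0264, 0.2206]
tool_rot: [0.671, 0.677, 0.215, 0.213]
ft_force: [0.5, -0.1, -0.5]
grip_width: 0.015
```

```bash
python3 - <<'E'
from h import *
p,M,v=target([.6372,-.0119,.0062]);plan(p,M,8)
o=get_obs()
T=R.from_quat(o["tool_rot"]).as_matrix()
q=np.array([[y-26,x,14] for x,y in [(-18,42),(18,42),(18,-42),(-18,-42)]])/1000.
w=q@T.T+o["eef_pos"];print("frame underside corners",w.round(4).tolist())
ims=[]
for n in("side","scene"):
    im=camera(n)[:,:,::-1].copy();mm=model(n);u=proj(mm,w);print(n,u.round(1).tolist())
    c=u.mean(0).astype(int);x0,y0=c[0]-60,c[1]-75
    ims.append(cv2.resize(im[y0:y0+150,x0:x0+100+20],(400,500),interpolation=cv2.INTER_CUBIC));print((u-[x0,y0])*3.333)
    for t in("fresh_carrier","done_carrier"):
        for d in masks_of(t,n): print(t,round(d["conf"],2),np.round(d["at"]))
cv2.imwrite("pics/fin.png",np.hstack(ims))
E
```

```text
[-0.3, -0.4, 0.3, 0.2, -0.1, 0.1, 8]
n 1 t 17.9 pos [549.   26.4 220.6] f [ 0.5 -0.1 -0.5] w 0.014994880238226314
frame underside corners [[0.5422, 0.0423, 0.1987], [0.5716, 0.0425, 0.2195], [0.5723, -0.0415, 0.2195], [0.5429, -0.0417, 0.1987]]
side [[289.7, 198.1], [301.5, 189.3], [310.1, 207.7], [297.6, 216.9]]
[[169.11551441 233.64160004]
 [208.27460351 204.34893239]
 [236.97379295 265.63821296]
 [195.38833917 296.28037557]]
fresh_carrier 0.65 [223. 204.]
fresh_carrier 0.63 [249. 225.]
done_carrier 0.72 [299. 200.]
done_carrier 0.56 [298. 341.]
scene [[283.3, 198.5], [275.5, 185.2], [302.9, 170.3], [310.5, 183.1]]
[[167.76400469 298.3253634 ]
 [141.54849983 253.98452623]
 [233.13805252 204.30707975]
 [258.38608211 247.0249668 ]]
fresh_carrier 0.87 [212. 365.]
fresh_carrier 0.86 [246. 304.]
fresh_carrier 0.43 [272. 200.]
done_carrier 0.63 [288. 185.]
```

View pics/fin.png

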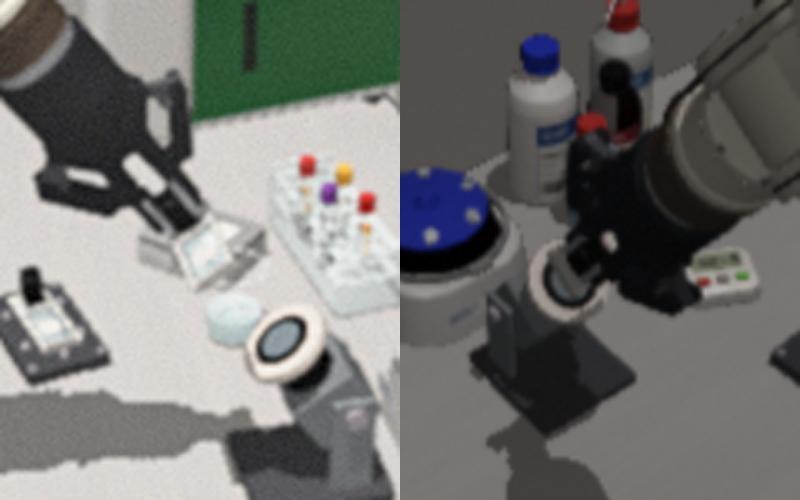

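```bash
python3 -c "
from h import *
o=get_obs();print(o['clock'],o['eef_pos'],np.abs(o['joint_vel']).max(),o['grip_width'])
print(job_done())"
```

```text
18.2 [0.54897603 0.02633206 0.2205187 ] 0.0015704031619494265 0.014892486821137094
the job is handed in; nothing more can be done
None
```

I handed the job in at 18.2 s with the fresh carrier seated in plate_b and the finished carrier held up to the inspection camera. `job_done()` reported no verdict.

**Fresh carrier:** I set it down between the pins of plate_b and let it go. A near wrist picture showed it flat inside all six pins. The last side picture showed it still in place.

**Finished carrier:** I lifted it from plate_a by its post and presented it underside to the lens.
- **Position:** The measured tool pose was within about 0.6 mm and 0.3° of the target computed from my camera estimate.
- **Camera estimate:** I fitted the camera's pose from one wrist view. A second wrist view placed the ring light within about 1–2 pixels of the prediction, but the foot corners were 2–4 pixels off. In the side picture the lens was also about 1.6 pixels (roughly 3 mm) from the prediction, so the absolute placing is good to about 1–3 mm.
- **Grip:** The finger opening stayed at 15 mm and the joints were still. The largest force reading was about 1.5 N, so there was no sign of contact with the camera.

**Last check:** The final side and scene pictures showed the carrier about where predicted. That check was coarse, because the slide box stood behind the carrier in the side view and the gripper hid most of it in the scene view. The bystanders visible in those two pictures looked undisturbed. I did not measure the positions of any of the bystanders again.

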